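Set and lock the strap splitter

TASK

Set the bench strap splitter: turn its tall black knob clockwise until the pointer on the knob's skirt stands right at the brass index rider on the dial, and let go. Then swing the lever of the lock ring underneath clockwise until the ring comes up against its seat, and draw it tight with about 16 N at the upright pin on the lever's end (at least 11 N, held for a moment; never more than 22 N), without upsetting the knob's setting; let go. Leave the index rider where it is and the other things on the bench alone.

Things in the scene. Friction and masses are not known exactly. Their poses are not given: they have to be found in the camera images.
- knob_grip (a point): On the vertical axis shared by knob, dial and lock ring, 115 mm above the bench, where the knob is gripped: an upright round fluted black grip 34 mm in diameter, from 70 to 135 mm above the bench. Turning it takes about 0.12 N m; it stays where it is left. Nothing else within 100 mm of the axis is higher than 84 mm.
- pointer_tip (a point): Tip of the pointer nose on the knob's 54 mm skirt, 38 mm from the axis, 66 mm above the bench; it turns with the knob.
- index_tip (a point): Point of the brass index rider clamped to the rim of the fixed dial, 38 mm from the axis, 66 mm above the bench (the rider lies outside this point, to 54 mm from the axis, up to 72 mm high). At the right setting the pointer tip is here. At the start it is 0.5 to 1.5 rad clockwise (seen from above) of the pointer.
- lock_pin (a point): Half-way up the upright steel pin at the end of the lock ring's lever, 85 mm from the axis, 66 mm above the bench. The pin is 13 mm in diameter, free from 48 mm (top of the lever) to 84 mm above the bench; push it from the side or grip it. The knurled lock ring (102 mm across, 36 to 52 mm high) lies under the dial and turns about the knob's axis.
- lock_ring (a joint): Angle of the lock ring, rad, growing clockwise seen from above (the tightening way). It turns with about 2.4 N at the pin until it meets its seat, 0.7 to 1.1 rad on from where it starts (not marked); from there the load at the pin rises steeply, 5 to 6 N per mm of pin travel. Friction keeps it there when released.
- awl: Awl lying on the bench, 150 mm long, black handle 28 mm thick; bystander. Origin on its underside at the ferrule.
- die: Square steel cutting die lying on the bench, 94 mm wide, 30 mm high; bystander. Origin at the centre of its underside.
- jar: Small amber jar with a steel lid, 64 mm in diameter, 70 mm high; bystander. Origin at the centre of its underside.
- splitter: The splitter's fixed green bed, 170 x 310 x 22 mm, that carries the setting head. Origin on the bench under the knob's axis; along its y axis, from 100 mm on, stands a roller bridge up to 82 mm high.
- lock_seat (a joint): Slight springy twist, rad, of the seat on which the lock ring bears (hidden under the ring): 0 when nothing loads the ring, 0.0021 rad per N of clockwise push at the pin (40 N m per rad), so 0.034 at 16 N; its reading is noisy. It springs back to 0 when the pin is let go; the ring stays on its seat.

How it is judged:
By the outcome, as a careful person would: the job done as asked, in the order asked, and still so for the second after the job is handed in, with the robot touching nothing.
It also fails if it takes over 64 s, if anything falls off the work surface, if the arm or the gripper's body presses on something with over 40 N, if the wrist force passes 120 N, or if a joint passes its speed limit or range.

ROBOT

A 6-joint arm with a two-finger parallel gripper is mounted at the origin on the work surface. World frame = base frame: x ahead of the robot, y to its left, z up, the work surface at z = 0. Lengths are in mm, angles in rad, forces in N, time in s.
With the tool pointing down it reaches from about 350 to 1000 mm from the base axis. Payload 7.1 kg.
Tool frame: the origin (TCP) lies midway between the tips of the shut fingers; the grasp point (between the pads) lies 19 mm behind it (robot.pinch_z is the distance from the TCP to the grasp point, in mm); z points along the fingers, y is the direction in which the jaws open and shut (so a half turn about z gives the same grasp; the last joint's range is limited). The gripper opens to 85 mm and grips with 20 to 120 N. Pads are 22 mm wide; open, the fingers measure 114 mm over their backs; the gripper's body (76 mm by 85 mm) begins 54 mm behind the grasp point. The pads swing forward as they close: fully open they stand 13 mm farther back than shut.
Start: joints at [1.186, 0.423, 1.63, -0, 1.089, -0.019], TCP at [223.528, 583.644, 201.019] pointing down, gripper open.
Joint ranges: [-3, 3], [-0.9, 2.11], [0.09, 2.58], [-1.31, 4.45], [0.11, 2.69], [-2.54, 2.54]. Speed limits (rad/s): [2.39, 2.39, 3.01, 3.14, 3.14, 3.14].

INTERFACE

Orientations are given as a unit quaternion [w, x, y, z].
In Python, from bench import robot, eyes gives the robot as it stands.
- The arm moves only by the tool step_arm, never from a script. Its argument "motion" is text: rows parted by semicolons, each of 6 numbers parted by spaces: the shift along the tool's x, y, z in mm, then the turn, a rotation vector about the tool's x, y, z in degrees. A call has exactly 10 rows; each row is the pose to reach, as a shift and turn from the pose commanded when the call began, along the tool's axes at that moment; what a row does not reach only later rows make up. A row lasts 1/8 s, in which the tool goes at most 62.5 mm and 10.7 degrees, less where a joint would pass 70% of its speed; a pose out of reach is approached as far as the arm can. A call with a gripper value outside its range is refused whole. "claw" is the opening, from 0 (shut) to 1 (fully open), set as the call begins (left out, the last holds). The fingers move at their own pace and stop on an object; "squeeze" is the grip in N (left out, the last holds). Time passes only in rows, so rows that repeat a pose let the fingers close, or fill a call up. It gives the time, the measured TCP pose, the force and the opening at its end, in the units of the state.
- robot.read_state(): the state, without advancing time (a new reading comes with each control period).
- eyes.read_camera(name): name is "scene" or "top" or "wrist"; returns the picture (480x640x3 uint8, blue, green, red); there is no depth.
- eyes.get_calibration(name): a dict with "intrinsics" (3x3 intrinsics, pixels), "rvec" (rotation vector, rad) and "tvec" (3), from world to camera coordinates, as OpenCV has them. Camera axes: x right, y down, z forward; pixel columns grow to the right and rows downward; lengths in mm; the calibration is good to about 2 mm. A picture is of the moment at which its call begins: read the wrist's pose just before it. get_calibration takes no time and is no camera call; for the wrist camera it gives the pose at the moment of the call.
- robot.finish_job(): hands the job in, once; it reports no verdict.
The state is a dict: "clock": time; "joint_pos": joint angles; "joint_vel": joint speeds; "effort": joint torques, N m; "eef_pos": TCP position; "eef_rot": TCP orientation; "ft_force": force on the tool from outside, world axes, zero at the start; "moment": the same for the moment, N m; "gripper_width": finger opening in mm.
Only numpy, scipy, OpenCV 4.12 (cv2) and the standard library are available. Lean on these libraries where they do the work, as an engineer would, in place of code of your own. Each camera call takes 0.05 s, during which the arm holds its last target.

## Working session

There is one attempt and no reset: what is moved stays moved. The work goes in short steps, Python scripts to look and compute and a tool call to move; the robot and the scene stay as the last step left them, time stands still between calls to the robot, and variables do not carry over. Pictures are saved under pics/ and viewed, and the job is handed in when it is done.

Besides the shell and the picture viewer there is one more tool, called in YAML: its name, and indented under it one key for each argument. step_arm: Moves the arm, as the interface text tells. Its arguments: {"type":"object","properties":{"motion":{"type":"string"},"claw":{"type":"number"},"squeeze":{"type":"number"}},"required":["motion"]}

```bash
ls; mkdir -p pics; python3 - <<'E'
from bench import robot, eyes
import cv2
s=robot.read_state(); print(s, robot.pinch_z)
for n in("scene","top","wrist"):
    c=eyes.get_calibration(n); print(n,c)
    cv2.imwrite(f"pics/{n}0.png",eyes.read_camera(n))
E
```

```text
pics
{'clock': 0.0, 'joint_pos': array([ 1.18598420e+00,  4.23843494e-01,  1.63069361e+00, -2.42177877e-05,
        1.08858630e+00, -1.89947274e-02]), 'joint_vel': array([ 0.00020022,  0.00147119, -0.00034926, -0.00045729, -0.0021162 ,
       -0.00148751]), 'effort': array([-1.45149112e-03, -5.57406342e+01, -2.81738144e+01,  1.79241232e-05,
        7.57877016e-03,  3.20621268e-05]), 'eef_pos': array([223.32808279, 583.10469688, 200.2426427 ]), 'eef_rot': array([-1.42978538e-04,  1.81884935e-01,  9.83319523e-01, -7.51980537e-04]), 'ft_force': array([ 0.78098417,  0.82777697, -0.46113816]), 'moment': array([-0.03165023,  0.00763148, -0.04966717]), 'gripper_width': 85.35713476586356} 18.700000000000003
scene {'intrinsics': array([[615.3578458 ,   0.        , 315.37355024],
       [  0.        , 615.3578458 , 241.2822366 ],
       [  0.        ,   0.        ,   1.        ]]), 'rvec': array([ 1.59204717,  2.21638264, -0.67625718]), 'tvec': array([ 114.54935939, -381.68124756, 1836.20704267])}
top {'intrinsics': array([[594.52287102,   0.        , 313.37629398],
       [  0.        , 594.52287102, 236.38241551],
       [  0.        ,   0.        ,   1.        ]]), 'rvec': array([ 2.12279587, -2.11986305,  0.20195052]), 'tvec': array([  35.0551194 ,  541.58443532, 1181.54914627])}
wrist {'intrinsics': array([[357.28315576,   0.        , 315.54085173],
       [  0.        , 357.28315576, 243.90616102],
       [  0.        ,   0.        ,   1.        ]]), 'rvec': array([-2.38993092, -1.64427803, -0.22960695]), 'tvec': array([-625.59843783,  -36.82596019,  379.1287519 ])}
```

View pics/scene0.png

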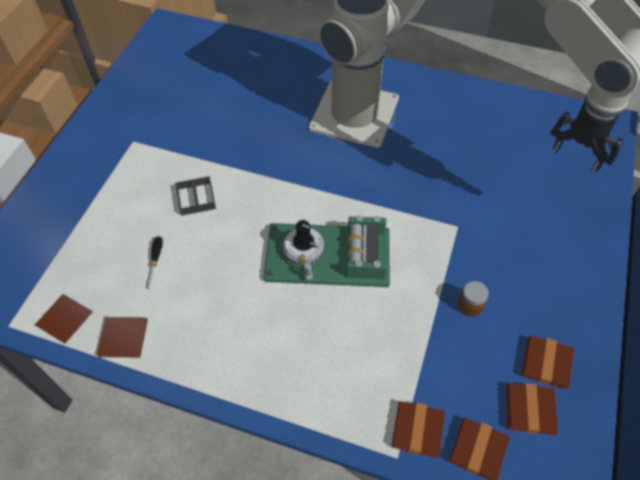

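View pics/top0.png

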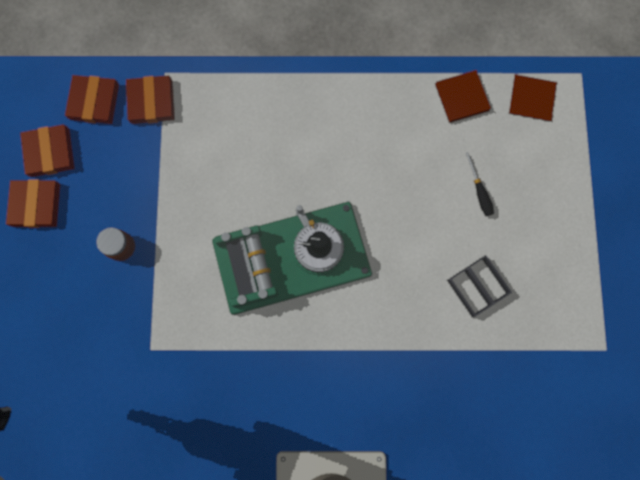

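View pics/wrist0.png

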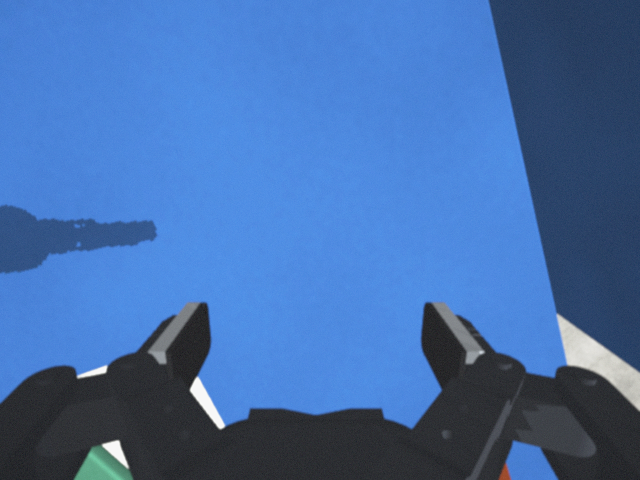

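```bash
cat > h.py <<'E'
import numpy as np, cv2
from bench import robot, eyes
from scipy.spatial.transform import Rotation as R
def cal(n):
    c=eyes.get_calibration(n); return c["intrinsics"],np.array(c["rvec"],float),np.array(c["tvec"],float)
def ray2z(c,u,v,z):
    K,r,t=c; Rm=cv2.Rodrigues(r)[0]; C=-Rm.T@t
    d=Rm.T@np.linalg.inv(K)@np.array([u,v,1.]); return C+d*(z-C[2])/d[2]
def proj(c,p):
    K,r,t=c; return cv2.projectPoints(np.atleast_2d(np.array(p,float)),r,t,K,None)[0].reshape(-1,2)
def toolshift(dst):
    s=robot.read_state(); q=s["eef_rot"]; Rm=R.from_quat([q[1],q[2],q[3],q[0]])
    return Rm.inv().apply(np.array(dst)-s["eef_pos"])
E
python3 - <<'E'
from h import *
im=cv2.imread("pics/top0.png"); cv2.imwrite("pics/topz.png",cv2.resize(im[190:310,240:400],None,fx=5,fy=5,interpolation=cv2.INTER_CUBIC))
im=cv2.imread("pics/scene0.png"); cv2.imwrite("pics/scz.png",cv2.resize(im[200:300,250:400],None,fx=5,fy=5,interpolation=cv2.INTER_CUBIC))
E
```

```text
(no output)
```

View pics/topz.png

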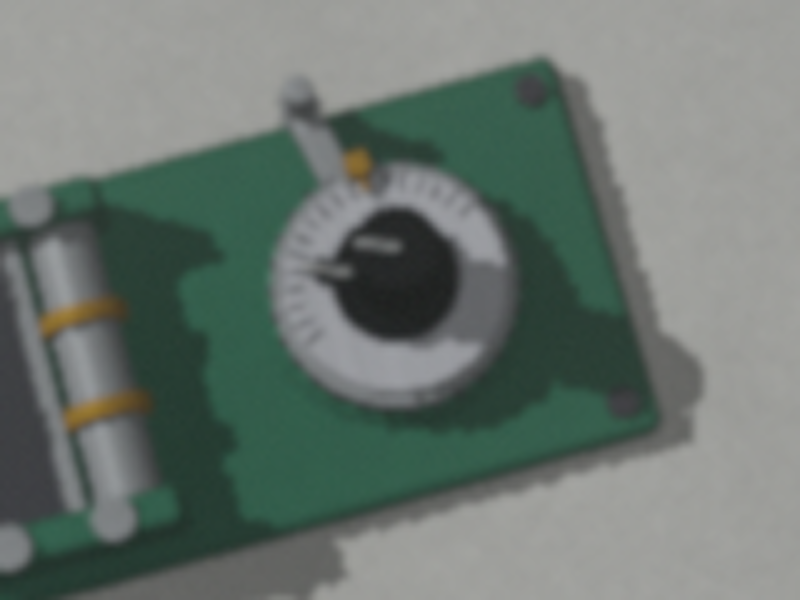

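View pics/scz.png

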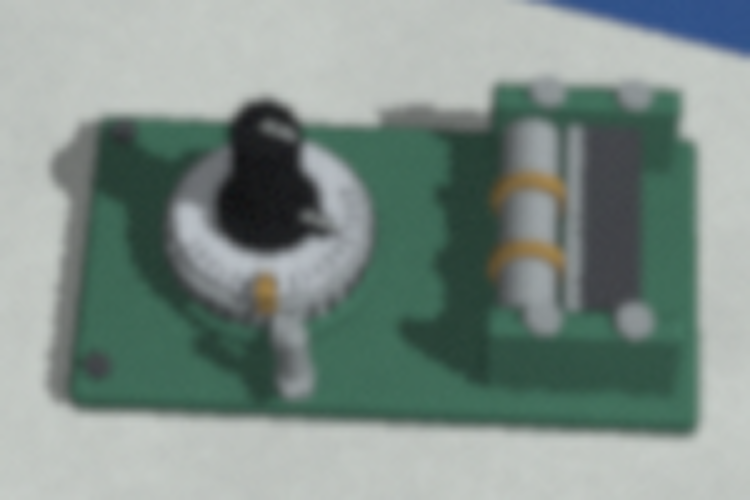

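```bash
python3 - <<'E'
from h import *
c=cal("top"); f=lambda x,y:(240+x/5,190+y/5)
print("dial",ray2z(c,*f(396,283),58),"knobtop",ray2z(c,*f(402,268),120))
print("pin",ray2z(c,*f(298,92),84),"tip",ray2z(c,*f(302,264),66),"idx",ray2z(c,*f(366,180),66))
print("bed corners",[ray2z(c,*f(*p),22).round(0) for p in((548,58),(660,420))])
c=cal("scene");g=lambda x,y:(250+x/5,200+y/5)
print("S knobtop",ray2z(c,*g(266,110),135),"pin",ray2z(c,*g(290,330),84),"tip",ray2z(c,*g(330,232),66),"idx",ray2z(c,*g(265,275),70))
K,r,t=cal("wrist"); Rm=cv2.Rodrigues(r)[0]; C=-Rm.T@t
s=robot.read_state();q=s["eef_rot"];T=R.from_quat([q[1],q[2],q[3],q[0]])
print("cam in tool",T.inv().apply(C-s["eef_pos"]),"\naxes",(T.inv().as_matrix()@Rm.T).round(3),"\ntool",T.as_matrix().round(3))
E
```

```text
dial [518.93563232  23.7920232   58.        ] knobtop [514.04293825  22.02638969 120.        ]
pin [593.33613782  63.93530144  84.        ] tip [525.37454288  62.32041     66.        ] idx [560.52552601  36.18849525  66.        ]
bed corners [array([623., -42.,  22.]), array([467., -87.,  22.])]
S knobtop [511.46762343  23.95323785 135.        ] pin [593.66489442  63.46624336  84.        ] tip [524.65823612  59.71909931  66.        ] idx [560.3455363   38.87473525  70.        ]
cam in tool [  69.37913947    1.57018003 -173.05048781] 
axes [[-0.    -0.961 -0.276]
 [ 1.     0.    -0.   ]
 [ 0.    -0.276  0.961]] 
tool [[-0.934  0.358 -0.   ]
 [ 0.358  0.934 -0.001]
 [ 0.    -0.001 -1.   ]]
```

step_arm:
  motion: "-47 -42 1 0 0 8; -95 -83 2 0 0 16; -143 -125 3 0 0 24; -190 -167 4 0 0 32; -238 -209 5 0 0 40; -285 -250 6 0 0 48; -333 -292 7 0 0 56; -380 -334 8 0 0 64; -428 -375 10 0 0 72; -475 -417 11 0 0 80"
  claw: 1

```text
clock: 1.4
eef_pos: [515.3, 28.7, 190.1]
eef_rot: [0.0, 0.773, 0.634, 0.0]
ft_force: [0.7, 1.0, -0.5]
gripper_width: 85.2
```

```bash
python3 - <<'E'
from h import *
s=robot.read_state(); print(s)
c=cal("wrist"); im=eyes.read_camera("wrist"); cv2.imwrite("pics/w1.png",im); np.savez("w1.npz",r=c[1],t=c[2],K=c[0])
for p in ([518,24,135],[525,62,66],[560,36,66],[593,64,84]): print(proj(c,p))
E
```

```text
{'clock': 1.4, 'joint_pos': array([3.25268214e-02, 2.77972398e-01, 1.87807118e+00, 1.95938357e-04,
       9.85331382e-01, 2.28506883e-01]), 'joint_vel': array([-0.91369026,  0.27886868, -0.37270918,  0.00188899,  0.08519254,
        0.19880744]), 'effort': array([  4.21511248, -46.94491267, -22.89573312,  -0.1508862 ,
         0.11449869,  -0.2999357 ]), 'eef_pos': array([515.31805554,  28.72800183, 190.12121414]), 'eef_rot': array([1.53085705e-06, 7.72927580e-01, 6.34494237e-01, 1.36065867e-04]), 'ft_force': array([ 0.67069178,  0.96042317, -0.52386354]), 'moment': array([ 0.08312577, -0.04589898,  0.04251366]), 'gripper_width': 85.19792888517115}
[[319.29880673 258.14079809]]
[[317.94436578 187.56445782]]
[[364.66023779 209.841677  ]]
[[404.48641618 170.60431614]]
```

View pics/w1.png

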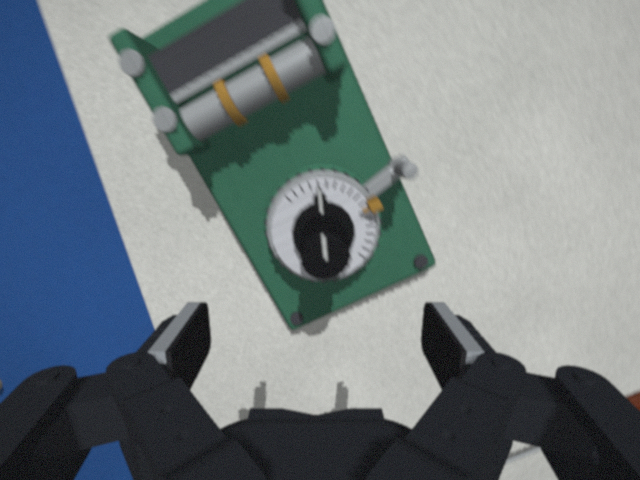

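```bash
python3 - <<'E'
from h import *
for i in range(5): eyes.read_camera("wrist")
s=robot.read_state(); print(s["eef_pos"],s["joint_vel"].round(3),s["clock"])
c=cal("wrist"); im=eyes.read_camera("wrist"); cv2.imwrite("pics/w2.png",im); np.savez("w2.npz",r=c[1],t=c[2],K=c[0])
cv2.imwrite("pics/w2z.png",cv2.resize(im[140:290,240:440],None,fx=4,fy=4,interpolation=cv2.INTER_CUBIC))
E
```

```text
[513.91725422  31.3180316  189.85010643] [ 0.02  -0.009  0.004 -0.001  0.001  0.001] 1.7
```

View pics/w2z.png

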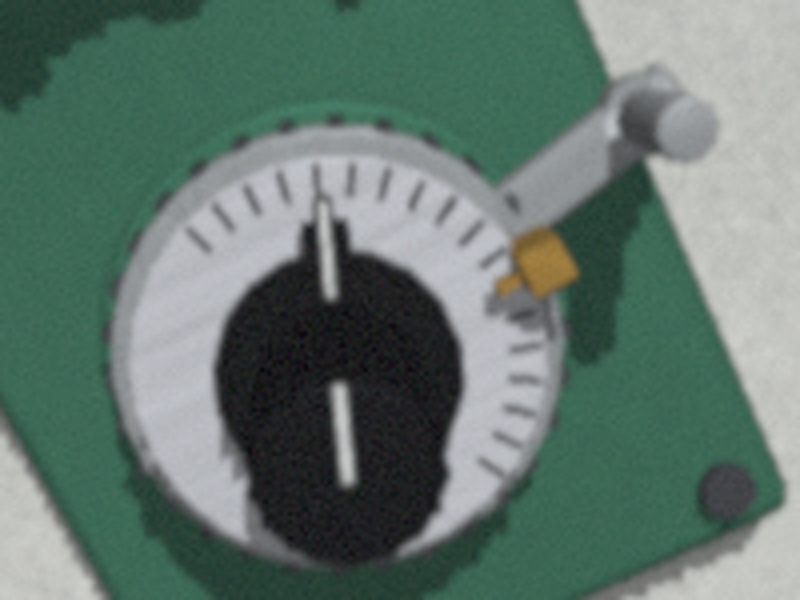

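```bash
python3 - <<'E'
from h import *
d=np.load("w2.npz"); c=(d["K"],d["r"],d["t"]); f=lambda x,y:(240+x/4-.4,140+y/4-.4)
P={k:ray2z(c,*f(x,y),z) for k,x,y,z in(("top",347,465,135),("skirt",339,372,62),("dial",338,362,56),("tip",322,198,66),("idx",500,290,66),("pin",688,128,84))}
A=P["top"]
for k,p in P.items(): print(k,p.round(1),[ (round(np.hypot(*(p-a)[:2]),1),round(np.degrees(np.arctan2(*(p-a)[1::-1])),1)) for a in (P["top"],P["dial"],np.array([518,24,0]))])
E
```

```text
top [521.5  27.4 135. ] [(np.float64(0.0), np.float64(0.0)), (np.float64(1.7), np.float64(86.4)), (np.float64(4.9), np.float64(44.4))]
skirt [521.3  24.9  62. ] [(np.float64(2.5), np.float64(-93.7)), (np.float64(0.8), np.float64(-94.0)), (np.float64(3.4), np.float64(15.3))]
dial [521.4  25.7  56. ] [(np.float64(1.7), np.float64(-93.6)), (np.float64(0.0), np.float64(0.0)), (np.float64(3.8), np.float64(26.3))]
tip [524.7  63.1  66. ] [(np.float64(35.9), np.float64(84.8)), (np.float64(37.6), np.float64(84.9)), (np.float64(39.7), np.float64(80.2))]
idx [558.  37.  66.] [(np.float64(37.8), np.float64(14.8)), (np.float64(38.3), np.float64(17.3)), (np.float64(42.1), np.float64(18.1))]
pin [596.4  65.3  84. ] [(np.float64(84.0), np.float64(26.8)), (np.float64(84.9), np.float64(27.9)), (np.float64(88.6), np.float64(27.8))]
```

step_arm:
  motion: "-4.3 8.1 0 0 0 0; -4.3 8.1 15 0 0 0; -4.3 8.1 35 0 0 0; -4.3 8.1 55 0 0 0; -4.3 8.1 75 0 0 0; -4.3 8.1 90 0 0 0; -4.3 8.1 96 0 0 0; -4.3 8.1 96 0 0 0; -4.3 8.1 96 0 0 0; -4.3 8.1 96 0 0 0"
  claw: 1

```text
clock: 3.0
eef_pos: [522.3, 25.0, 94.8]
eef_rot: [0.0, 0.771, 0.636, 0.001]
ft_force: [-0.6, -0.5, -1.0]
gripper_width: 85.5
```

```bash
python3 - <<'E'
from h import *
s=robot.read_state(); print(s["eef_pos"],s["ft_force"],s["clock"],s["joint_pos"])
c=cal("wrist"); im=eyes.read_camera("wrist"); cv2.imwrite("pics/w3.png",im); np.savez("w3.npz",r=c[1],t=c[2],K=c[0])
E
```

```text
[522.26583017  24.96004533  94.76801274] [-0.64775401 -0.453807   -0.9719687 ] 3.0 [2.49869602e-02 4.30208181e-01 1.92753316e+00 1.61651403e-05
 7.82583270e-01 2.16277231e-01]
```

View pics/w3.png

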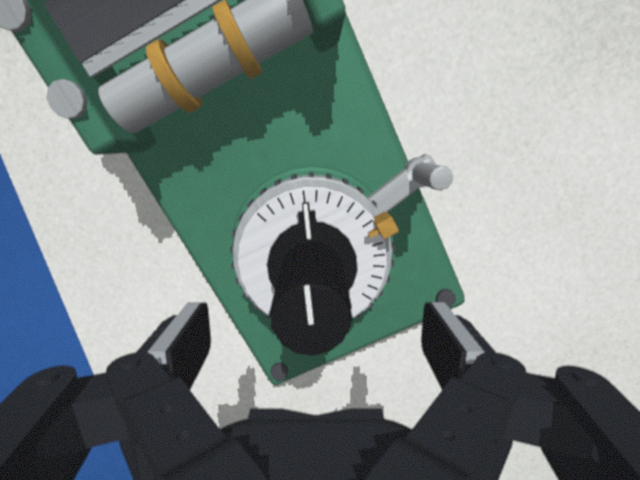

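```bash
python3 - <<'E'
from h import *
im=cv2.imread("pics/w3.png");cv2.imwrite("pics/w3z.png",cv2.resize(im[150:360,220:460],None,fx=3.3,fy=3.3,interpolation=cv2.INTER_CUBIC)[:600]) 
d=np.load("w3.npz"); c=(d["K"],d["r"],d["t"])
P={k:ray2z(c,x,y,z) for k,x,y,z in(("top",311,314,135),("dial",312,252,56),("tip",306,205,66),("idx",370,235,66),("pin",439,177,84))}
for k,p in P.items(): print(k,p.round(1),[ (round(np.hypot(*(p-a)[:2]),1),round(np.degrees(np.arctan2(*(p-a)[1::-1])),1)) for a in (P["top"],P["dial"])])
E
```

```text
top [522.   28.4 135. ] [(np.float64(0.0), np.float64(0.0)), (np.float64(2.0), np.float64(-93.5))]
dial [522.2  30.4  56. ] [(np.float64(2.0), np.float64(86.5)), (np.float64(0.0), np.float64(0.0))]
tip [524.9  61.6  66. ] [(np.float64(33.3), np.float64(85.1)), (np.float64(31.4), np.float64(85.0))]
idx [558.1  37.2  66. ] [(np.float64(37.1), np.float64(13.6)), (np.float64(36.6), np.float64(10.7))]
pin [595.2  65.8  84. ] [(np.float64(82.1), np.float64(27.1)), (np.float64(81.1), np.float64(25.9))]
```

View pics/w3z.png

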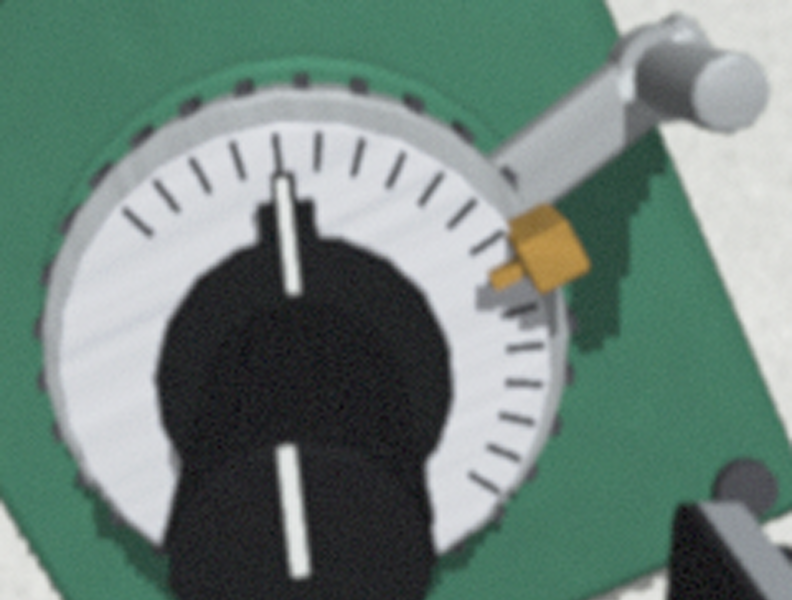

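step_arm:
  motion: "0 0 0 0 0 0; 0 0 0 0 0 0; 0 0 0 0 0 0; 0 0 0 0 0 0; 0 0 0 0 0 0; 0 0 0 0 0 0; 0 0 0 0 0 0; 0 0 0 0 0 0; 0 0 0 0 0 0; 0 0 0 0 0 0"
  claw: 0
  squeeze: 40

```text
clock: 4.3
eef_pos: [520.2, 25.2, 94.3]
eef_rot: [-0.001, 0.771, 0.636, -0.001]
ft_force: [-6.2, 1.8, 7.3]
gripper_width: 32.1
```

```bash
python3 - <<'E'
from h import *
s=robot.read_state(); print(s["eef_pos"],s["ft_force"],s["moment"],s["clock"],s["gripper_width"])
c=cal("wrist"); im=eyes.read_camera("wrist"); cv2.imwrite("pics/w4.png",im)
E
```

```text
[520.16815515  25.16417639  94.25548975] [-6.15897933  1.76201666  7.31110157] [0.19796791 0.84901385 0.0181789 ] 4.3 32.12932242357053
```

View pics/w4.png

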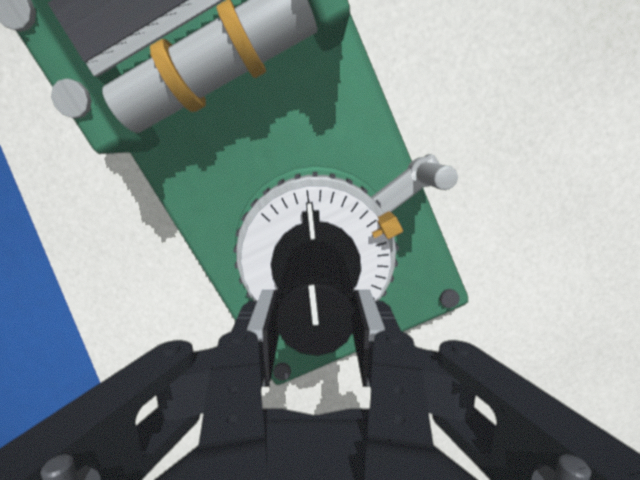

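step_arm:
  motion: "0 -0.7 0 0 0 4; 0 -0.7 0 0 0 12; 0 -0.7 0 0 0 20; 0 -0.7 0 0 0 28; 0 -0.7 0 0 0 36; 0 -0.7 0 0 0 44; 0 -0.7 0 0 0 52; 0 -0.7 0 0 0 59; 0 -0.7 0 0 0 63; 0 -0.7 0 0 0 63"

```text
clock: 5.6
eef_pos: [520.8, 24.6, 94.3]
eef_rot: [0.0, 0.99, 0.14, -0.0]
ft_force: [-2.1, -3.9, 4.9]
gripper_width: 32.1
```

```bash
python3 - <<'E'
from h import *
eyes.read_camera("wrist");eyes.read_camera("wrist")
s=robot.read_state(); print(s["eef_pos"],s["eef_rot"],s["ft_force"],s["moment"],s["clock"],s["gripper_width"])
c=cal("wrist"); im=eyes.read_camera("wrist"); cv2.imwrite("pics/w5.png",im); np.savez("w5.npz",r=c[1],t=c[2],K=c[0])
cv2.imwrite("pics/w5z.png",cv2.resize(im[150:350,200:440],None,fx=3,fy=3,interpolation=cv2.INTER_CUBIC))
E
```

```text
[520.85986095  24.62454806  94.30803898] [ 2.74846864e-04  9.90115110e-01  1.40256640e-01 -2.60911839e-04] [-3.32637314 -5.27892033  5.0845425 ] [-0.92810655  0.41179482 -0.12708027] 5.7 31.730693445669576
```

View pics/w5z.png

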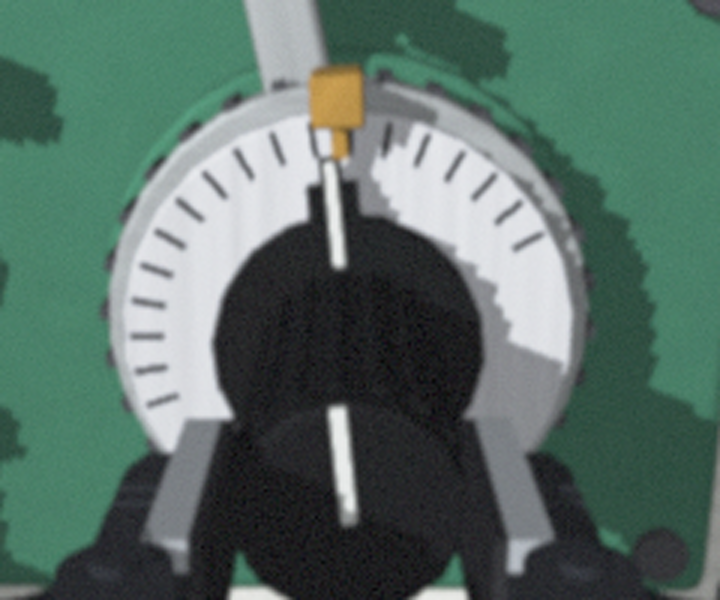

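```bash
python3 - <<'E'
from h import *
im=cv2.imread("pics/w5.png")
cv2.imwrite("pics/w5zz.png",cv2.resize(im[165:245,270:350],None,fx=7.5,fy=7.5,interpolation=cv2.INTER_CUBIC))
E
```

```text
(no output)
```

View pics/w5zz.png

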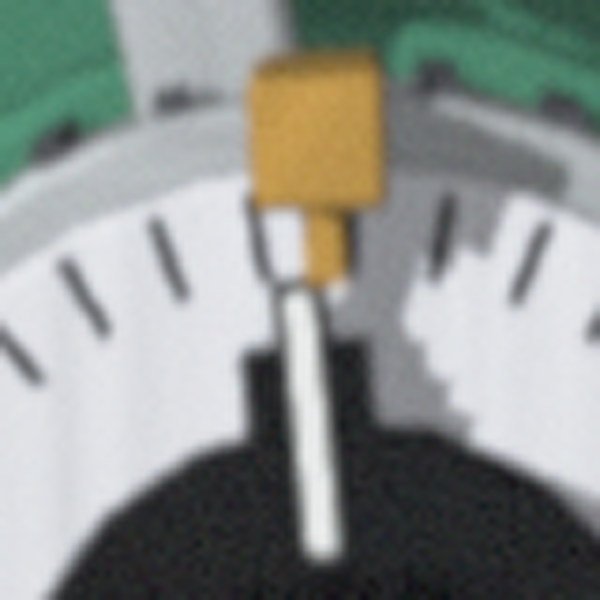

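```bash
python3 - <<'E'
from h import *
d=np.load("w5.npz"); c=(d["K"],d["r"],d["t"]); f=lambda x,y:(270+x/7.5-.4,165+y/7.5-.4)
a=ray2z(c,*f(300,285),66);b=ray2z(c,*f(326,283),66); l=ray2z(c,*f(322,550),66)
print(a,b,np.linalg.norm(a-b))
for A in ([521,25.2],[520.5,25.2],[521,24.5]):
  g=lambda p:np.degrees(np.arctan2(p[1]-A[1],p[0]-A[0])); print(g(a),g(b),g(a)-g(b),np.hypot(*(a[:2]-A)))
E
```

```text
[556.37915804  39.14041611  66.        ] [557.07197719  37.29194995  66.        ] 1.974037873885871
21.505881113776415 18.532041639276123 2.9738394745002914 38.026569985432225
21.23303977691692 18.295657227892292 2.9373825490246297 38.49219638961497
22.480491487184036 19.525673091723288 2.954818395460748 38.28872689719345
```

step_arm:
  motion: "0 0 0 0 0 1; 0 0 0 0 0 2; 0 0 0 0 0 3; 0 0 0 0 0 3; 0 0 0 0 0 3; 0 0 0 0 0 3; 0 0 0 0 0 3; 0 0 0 0 0 3; 0 0 0 0 0 3; 0 0 0 0 0 3"

```text
clock: 7.0
eef_pos: [520.9, 24.6, 94.3]
eef_rot: [0.0, 0.993, 0.114, -0.0]
ft_force: [-3.7, -5.4, 4.9]
gripper_width: 31.9
```

```bash
cat > look.py <<'E'
import sys
from h import *
n=sys.argv[1]; x0,x1,y0,y1=map(int,sys.argv[2:6]); k=float(sys.argv[6])
s=robot.read_state(); print(s["eef_pos"].round(2),s["eef_rot"].round(4),s["ft_force"].round(1),s["moment"].round(2),s["clock"],s["gripper_width"],s["joint_pos"].round(2))
c=cal("wrist"); im=eyes.read_camera("wrist"); cv2.imwrite(f"pics/{n}.png",im); np.savez(n+".npz",r=c[1],t=c[2],K=c[0])
cv2.imwrite(f"pics/{n}z.png",cv2.resize(im[y0:y1,x0:x1],None,fx=k,fy=k,interpolation=cv2.INTER_CUBIC))
E
python3 look.py w6 270 350 165 245 7.5
```

```text
[520.89  24.57  94.33] [ 4.000e-04  9.934e-01  1.144e-01 -2.000e-04] [-3.7 -5.4  4.9] [-0.96  0.46  0.01] 7.0 31.937847028253877 [ 0.02  0.43  1.93 -0.    0.78  1.37]
```

View pics/w6z.png

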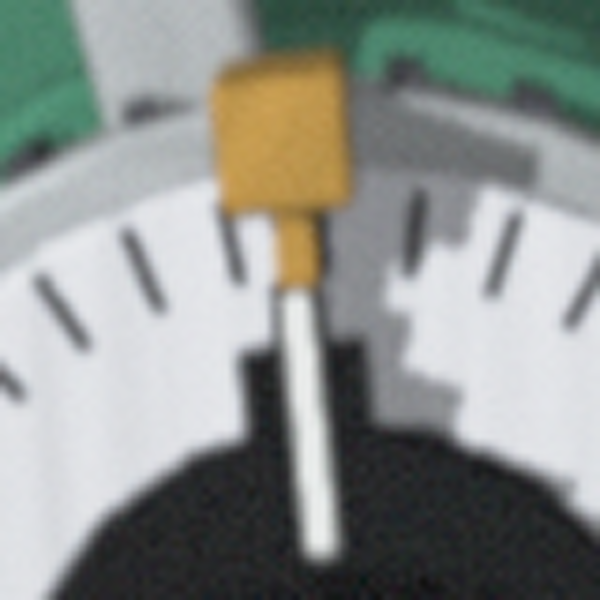

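step_arm:
  motion: "0 0 0 0 0 0; 0 0 0 0 0 0; 0 0 0 0 0 0; 0 0 0 0 0 0; 0 0 0 0 0 0; 0 0 0 0 0 0; 0 0 -6 0 0 0; 0 0 -25 0 0 0; 0 0 -50 0 0 0; 0 0 -66 0 0 0"
  claw: 1

```text
clock: 8.3
eef_pos: [521.6, 25.1, 161.6]
eef_rot: [0.0, 0.994, 0.114, 0.001]
ft_force: [0.5, 0.1, 0.2]
gripper_width: 85.5
```

```bash
python3 look.py w7 240 400 130 290 3.75
```

```text
[521.61  25.1  161.61] [1.000e-04 9.935e-01 1.136e-01 8.000e-04] [0.5 0.1 0.2] [-0.02  0.06 -0.  ] 8.3 85.53332032656398 [0.03 0.33 1.89 0.   0.93 1.37]
```

View pics/w7z.png

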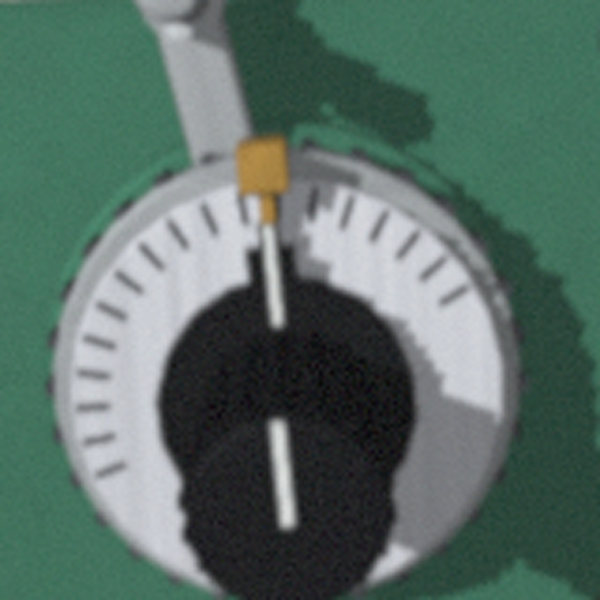

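step_arm:
  motion: "18 -13 0 0 0 -5; 45 -33 0 0 0 -10; 66 -49 0 0 0 -15; 73 -54 0 0 0 -15; 73 -54 0 0 0 -15; 73 -54 20 0 0 -15; 73 -54 40 0 0 -15; 73 -54 55 0 0 -15; 73 -54 60 0 0 -15; 73 -54 60 0 0 -15"
  claw: 0
  squeeze: 80

```text
clock: 9.6
eef_pos: [579.9, 93.9, 100.1]
eef_rot: [-0.0, 0.97, 0.242, -0.0]
ft_force: [-0.7, -1.3, 0.8]
gripper_width: -0.0
```

```bash
python3 look.py w8 140 540 100 400 2; python3 - <<'E'
from h import *
d=np.load("w8.npz"); c=(d["K"],d["r"],d["t"])
s=robot.read_state()["eef_pos"]
for n,p in (("pin",[595.8,65.2,84]),("idx",[557.3,36.8,66]),("tcp",s)): print(n,((proj(c,p)[0]-[140,100])*2).round())
E
```

```text
[579.89  93.92 100.09] [-0.000e+00  9.703e-01  2.420e-01 -2.000e-04] [-0.7 -1.3  0.8] [0.02 0.03 0.01] 9.6 -0.01295749229761602 [ 0.14  0.5   1.78 -0.    0.86  1.22]
pin [469. 345.]
idx [475. 462.]
tcp [353. 368.]
```

View pics/w8z.png

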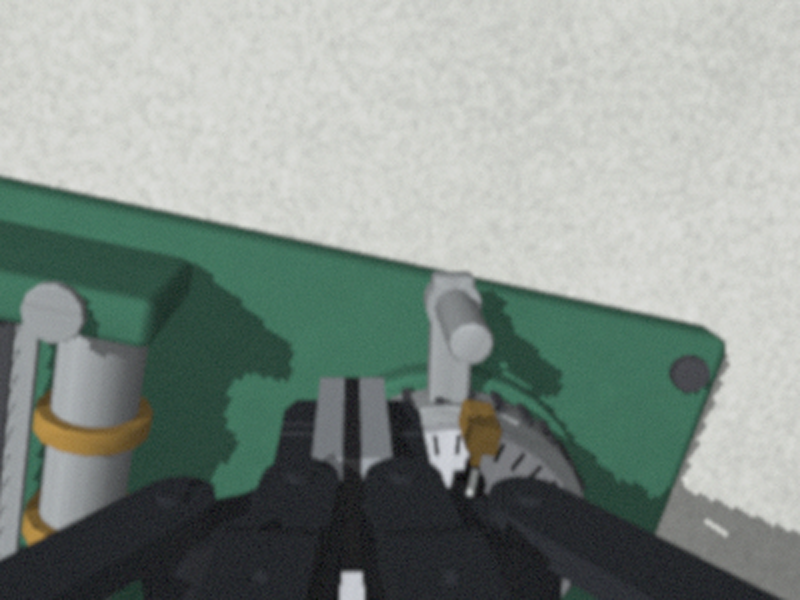

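step_arm:
  motion: "0 10 0 0 0 0; 0 25 0 0 0 0; 0.5 33 0 0 0 0; 0.5 33 0 0 0 0; 0.5 33 0 0 0 0; 0.5 33 10 0 0 0; 0.5 33 25 0 0 0; 0.5 33 38 0 0 0; 0.5 33 45 0 0 0; 0.5 33 45 0 0 0"
  claw: 0.5
  squeeze: 40

```text
clock: 10.9
eef_pos: [595.4, 65.3, 54.2]
eef_rot: [-0.0, 0.97, 0.242, -0.001]
ft_force: [-0.0, 0.1, 0.0]
gripper_width: 42.8
```

```bash
python3 look.py w9 140 540 100 400 2
```

```text
[595.44  65.26  54.22] [-1.000e-04  9.702e-01  2.423e-01 -8.000e-04] [-0.   0.1  0. ] [-0.01 -0.01  0.04] 10.9 42.753037918677364 [ 0.09  0.58  1.77 -0.    0.79  1.17]
```

View pics/w9.png

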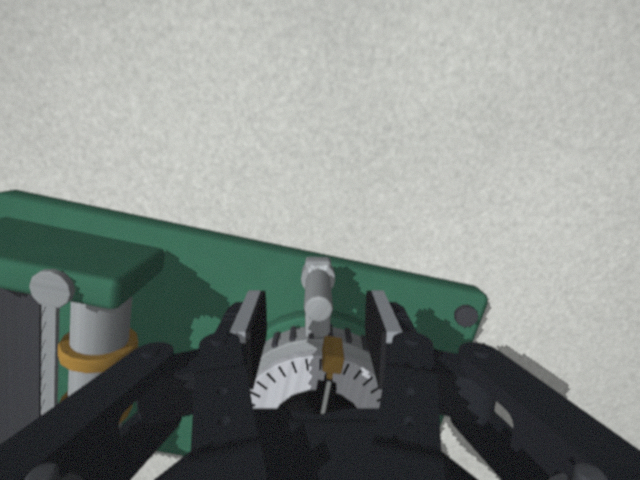

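step_arm:
  motion: "0 0 0 0 0 0; 0 0 0 0 0 0; 0 0 0 0 0 0; 0 0 0 0 0 0; 0 0 0 0 0 0; 0 0 0 0 0 0; 0 0 0 0 0 0; 0 0 0 0 0 0; 0 0 0 0 0 0; 0 0 0 0 0 0"
  claw: 0
  squeeze: 40

```text
clock: 12.2
eef_pos: [596.0, 65.3, 55.1]
eef_rot: [0.0, 0.97, 0.242, -0.0]
ft_force: [-0.0, 0.2, -0.0]
gripper_width: -0.0
```

```bash
python3 look.py w10 140 540 100 400 2
```

```text
[595.96  65.28  55.14] [ 0.      0.9702  0.2423 -0.    ] [-0.   0.2 -0. ] [-0.03  0.04  0.01] 12.2 -0.014207753273765908 [ 0.09  0.58  1.77 -0.    0.79  1.17]
```

View pics/w10z.png

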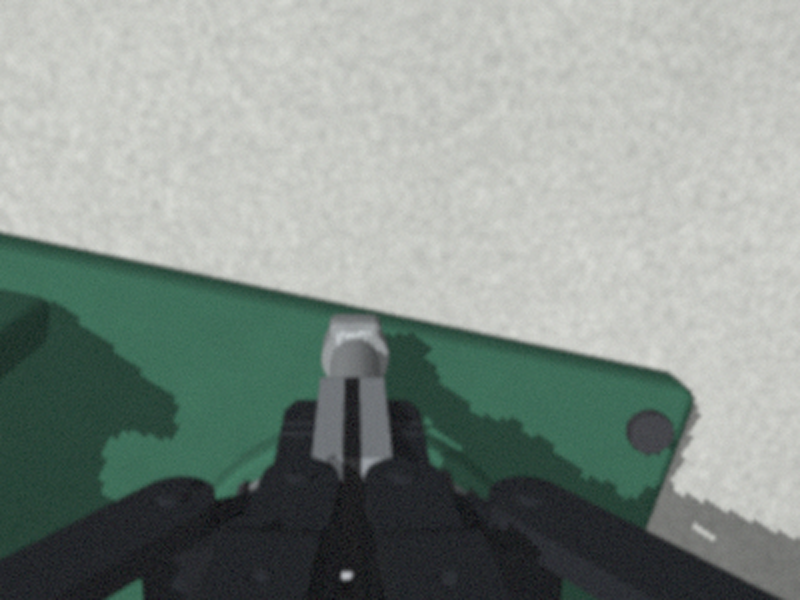

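```bash
python3 - <<'E'
from h import *
d=np.load("w9.npz"); c=(d["K"],d["r"],d["t"])
print(ray2z(c,318,308,84), ray2z(c,317,275,50))
x=np.array([.8829,.4696,0]);y=np.array([.4696,-.8829,0])
d=np.load("w10.npz"); c=(d["K"],d["r"],d["t"]); T=np.array([595.96,65.28,55.14])
for a in(-11,0,11):
  for b in (0,19,40): print(a,b,((proj(c,T+a*x+[0,0,b])[0]-[140,100])*2).round())
for z in (48,60,84): print("pin",z,((proj(c,[595.8,65.2,z])[0]-[140,100])*2).round(), ((proj(c,[595.8,65.2,z]-19*x)[0]-[140,100])*2).round())
im=cv2.imread("pics/w10.png"); cv2.imwrite("pics/w10zz.png",cv2.resize(im[230:350,260:370],None,fx=5,fy=5,interpolation=cv2.INTER_CUBIC))
E
```

```text
[596.89103074  65.25447093  84.        ] [598.83025184  66.65391995  50.        ]
-11 0 [353. 408.]
-11 19 [353. 442.]
-11 40 [353. 491.]
0 0 [353. 369.]
0 19 [353. 400.]
0 40 [353. 444.]
11 0 [353. 329.]
11 19 [353. 357.]
11 40 [353. 395.]
pin 48 [352. 359.] [352. 423.]
pin 60 [353. 377.] [352. 444.]
pin 84 [353. 420.] [353. 495.]
```

View pics/w10zz.png

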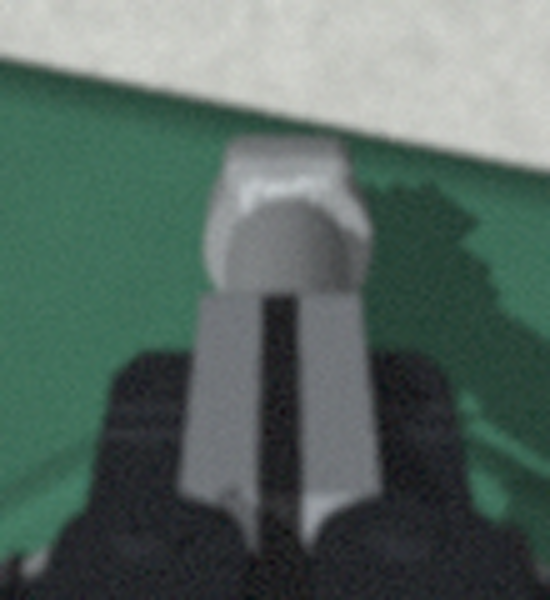

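```bash
python3 - <<'E'
from h import *
c=cal("scene"); im=eyes.read_camera("scene")
print(((proj(c,[[596,65.3,55.1],[596,65.3,84],[596,65.3,48]])-[250,190])*6).round())
cv2.imwrite("pics/s10z.png",cv2.resize(im[190:280,250:380],None,fx=6,fy=6,interpolation=cv2.INTER_CUBIC))
E
```

```text
[[352. 500.]
 [350. 462.]
 [352. 509.]]
```

View pics/s10z.png

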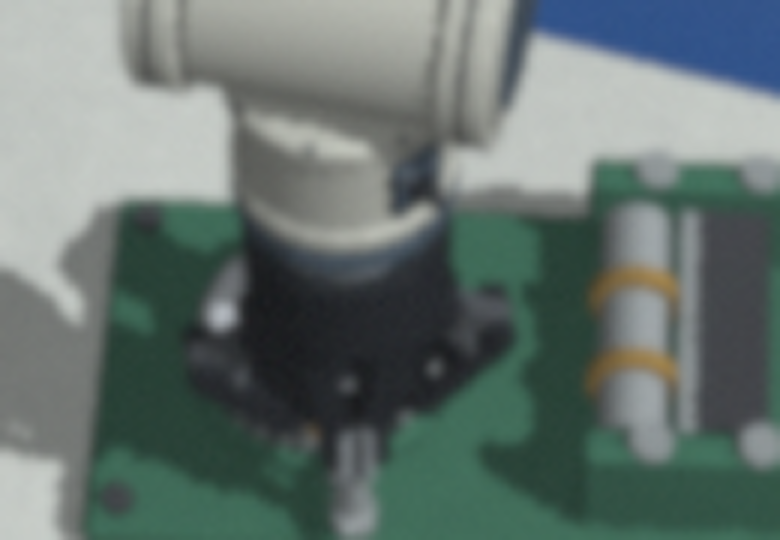

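```bash
python3 - <<'E'
from h import *
c=cal("scene"); x=np.array([.8829,.4696,0])
for a in (-2.5,11):
  for z in (55,65,75,85): print(a,z,((proj(c,np.array([596,65.3,0])+a*x+[0,0,z])[0]-[250,190])*6).round())
im=cv2.imread("pics/w9.png");cv2.imwrite("pics/w9z.png",cv2.resize(im[240:440,220:420],None,fx=3,fy=3,interpolation=cv2.INTER_CUBIC))
E
```

```text
-2.5 55 [351. 495.]
-2.5 65 [350. 482.]
-2.5 75 [350. 469.]
-2.5 85 [349. 455.]
11 55 [356. 524.]
11 65 [356. 511.]
11 75 [355. 498.]
11 85 [355. 485.]
```

View pics/w9z.png

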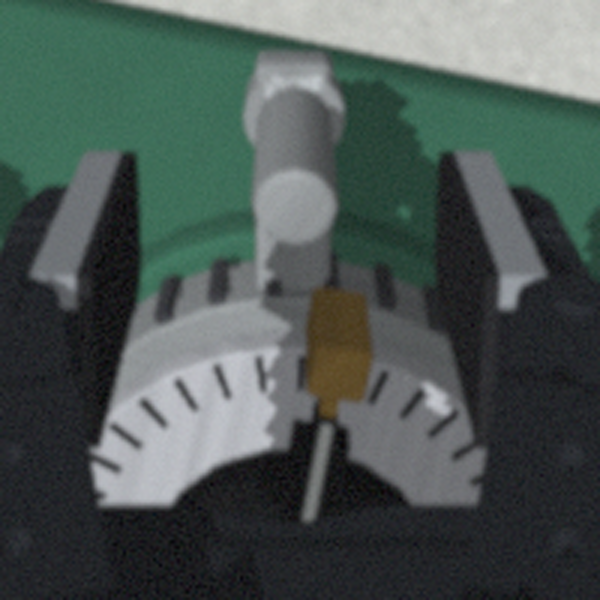

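step_arm:
  motion: "0 0 -3 0 0 0; 0 0 -3 0 0 0; 0 0 -3 0 0 0; 0 0 -3 0 0 0; 0 0 0 0 0 0; 0 0 5 0 0 0; 0 0 10 0 0 0; 0 0 15 0 0 0; 0 0 20 0 0 0; 0 0 20 0 0 0"
  claw: 0.45
  squeeze: 40

```text
clock: 13.55
eef_pos: [595.6, 65.2, 34.6]
eef_rot: [-0.0, 0.97, 0.242, -0.001]
ft_force: [-0.7, -0.3, 0.0]
gripper_width: 38.6
```

```bash
python3 look.py w11 220 420 240 440 3
```

```text
[595.57  65.21  34.55] [-1.000e-04  9.702e-01  2.423e-01 -5.000e-04] [-0.7 -0.3  0. ] [-0.01 -0.04 -0.03] 13.55 38.62569354645897 [ 0.09  0.61  1.77 -0.    0.75  1.17]
```

View pics/w11z.png

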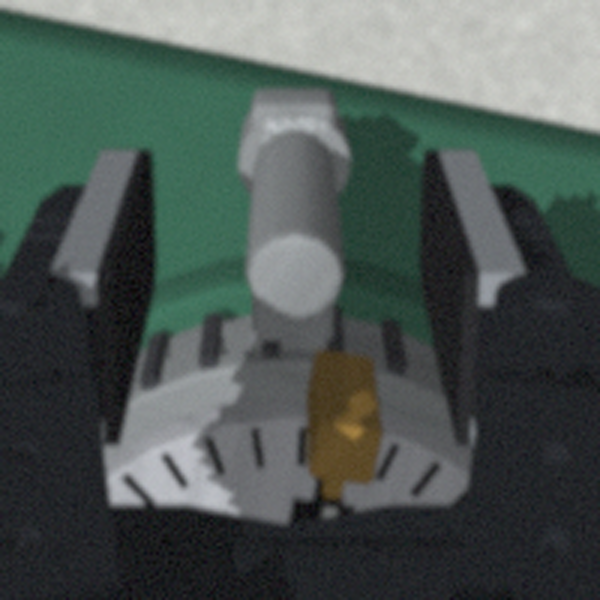

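step_arm:
  motion: "0 1 3 0 0 0; 0 1 6 0 0 0; 0 1 6 0 0 0; 0 1 6 0 0 0; 0 1 6 0 0 0; 0 1 6 0 0 0; 0 1 6 0 0 0; 0 1 6 0 0 0; 0 1 6 0 0 0; 0 1 6 0 0 0"
  claw: 0
  squeeze: 40

```text
clock: 14.85
eef_pos: [597.2, 64.5, 30.4]
eef_rot: [0.0, 0.97, 0.242, 0.001]
ft_force: [-2.3, 0.3, 10.0]
gripper_width: 11.5
```

```bash
python3 look.py w12 220 420 240 440 3
```

```text
[597.25  64.49  30.42] [1.000e-04 9.702e-01 2.423e-01 8.000e-04] [-2.3  0.3 10. ] [0.03 0.39 0.02] 14.85 11.48738808885517 [0.09 0.62 1.77 0.   0.74 1.17]
```

View pics/w12z.png

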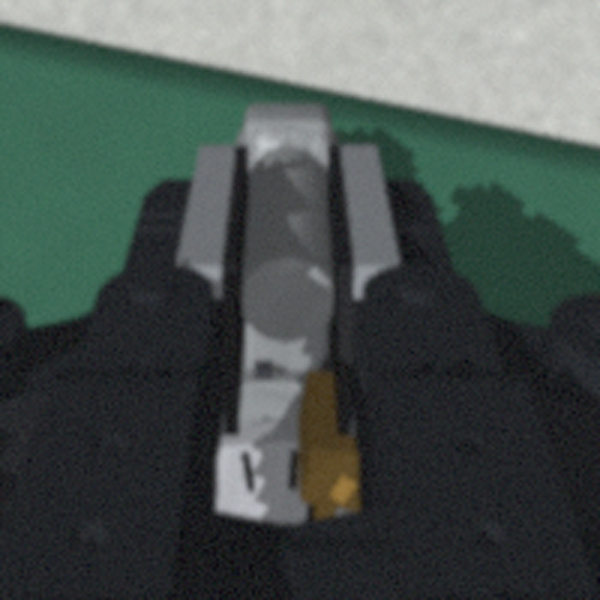

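step_arm:
  motion: "-0.1 3 -1 0 0 2; -0.5 8.9 -1.5 0 0 6; -1.4 14.8 -1.5 0 0 10; -2.7 20.7 -1.5 0 0 14; -4.4 26.4 -1.5 0 0 18; -6.5 32 -1.5 0 0 22; -9 37.4 -1.5 0 0 26; -11.8 42.7 -1.5 0 0 30; -15 47.7 -1.5 0 0 34; -15 47.7 -1.5 0 0 34"
  claw: 0
  squeeze: 30

```text
clock: 16.15
eef_pos: [606.1, 15.1, 31.0]
eef_rot: [-0.0, 0.999, -0.052, 0.001]
ft_force: [1.1, 0.2, 2.3]
gripper_width: 11.5
```

```bash
cat > st.py <<'E'
from h import *
s=robot.read_state(); q=s["eef_rot"]; T=R.from_quat([q[1],q[2],q[3],q[0]]).as_matrix()
p=s["eef_pos"]; a=np.array([521,25.2]); d=p[:2]-a
f=s["ft_force"]; b=np.arctan2(d[1],d[0])
print("r",np.hypot(*d).round(2),"bear",np.degrees(b).round(2),"toolx",np.degrees(np.arctan2(T[1,0],T[0,0])).round(2),"z",p[2].round(1))
print("F radial",(f[0]*np.cos(b)+f[1]*np.sin(b)).round(2),"cw load (on pin)",(-(f[0]*np.sin(b)-f[1]*np.cos(b))).round(2),"Fz",f[2].round(2),"vel",np.abs(s["joint_vel"]).max().round(3),s["clock"],s["gripper_width"],s["joint_pos"][5].round(2))
E
python3 st.py
```

```text
r 85.75 bear -6.8 toolx -5.95 z 31.0
F radial 1.08 cw load (on pin) 0.29 Fz 2.31 vel 0.027 16.15 11.465229084149804 1.68
```

step_arm:
  motion: "0 1 0 0 0 0.67; 0 2 0 0 0 1.33; 0 3 0 0 0 2; -0.1 4 0 0 0 2.7; -0.2 5 0 0 0 3.35; -0.2 6 0 0 0 4; -0.2 6 0 0 0 4; -0.2 6 0 0 0 4; -0.2 6 0 0 0 4; -0.2 6 0 0 0 4"

```text
clock: 17.4
eef_pos: [605.3, 9.2, 30.9]
eef_rot: [-0.0, 0.996, -0.087, 0.001]
ft_force: [3.1, 1.9, 4.8]
gripper_width: 11.2
```

```bash
python3 st.py
```

```text
r 85.85 bear -10.74 toolx -9.98 z 30.9
F radial 2.73 cw load (on pin) 2.41 Fz 4.76 vel 0.002 17.4 11.248807864499488 1.74
```

step_arm:
  motion: "0 0.4 0 0 0 0.25; 0 0.75 0 0 0 0.5; 0 1.1 0 0 0 0.75; 0 1.5 0 0 0 1; 0 1.9 0 0 0 1.25; 0 2.2 0 0 0 1.5; 0 2.6 0 0 0 1.75; 0 3 0 0 0 2; 0 3 0 0 0 2; 0 3 0 0 0 2"

```text
clock: 18.65
eef_pos: [604.7, 6.3, 30.9]
eef_rot: [-0.0, 0.995, -0.104, 0.0]
ft_force: [2.5, 1.2, 5.9]
gripper_width: 11.4
```

```bash
python3 st.py
```

```text
r 85.86 bear -12.75 toolx -11.98 z 30.9
F radial 2.21 cw load (on pin) 1.69 Fz 5.88 vel 0.001 18.65 11.353824136182856 1.77
```

step_arm:
  motion: "0 0.4 -0.3 0 0 0.25; 0 0.75 -0.5 0 0 0.5; 0 1.1 -0.5 0 0 0.75; 0 1.5 -0.5 0 0 1; 0 1.9 -0.5 0 0 1.25; 0 2.2 -0.5 0 0 1.5; 0 2.6 -0.5 0 0 1.75; 0 3 -0.5 0 0 2; 0 3 -0.5 0 0 2; 0 3 -0.5 0 0 2"

```text
clock: 19.9
eef_pos: [603.8, 3.3, 31.2]
eef_rot: [-0.0, 0.993, -0.122, 0.0]
ft_force: [5.3, 0.8, 1.7]
gripper_width: 11.4
```

```bash
python3 st.py
```

```text
r 85.64 bear -14.78 toolx -13.97 z 31.2
F radial 4.94 cw load (on pin) 2.17 Fz 1.72 vel 0.003 19.9 11.416784649030133 1.8
```

step_arm:
  motion: "0.2 0.4 0 0 0 0.25; 0.4 0.75 0 0 0 0.5; 0.5 1.1 0 0 0 0.75; 0.5 1.5 0 0 0 1; 0.5 1.9 0 0 0 1.25; 0.5 2.2 0 0 0 1.5; 0.5 2.6 0 0 0 1.75; 0.5 3 0 0 0 2; 0.5 3 0 0 0 2; 0.5 3 0 0 0 2"

```text
clock: 21.15
eef_pos: [603.2, 0.4, 31.1]
eef_rot: [0.0, 0.99, -0.139, -0.0]
ft_force: [2.3, 1.2, 2.1]
gripper_width: 11.2
```

```bash
python3 st.py
```

```text
r 85.84 bear -16.79 toolx -15.96 z 31.1
F radial 1.86 cw load (on pin) 1.86 Fz 2.15 vel 0.001 21.15 11.181566754598256 1.83
```

step_arm:
  motion: "0 0.4 0 0 0 0.25; 0 0.75 0 0 0 0.5; 0 1.1 0 0 0 0.75; 0 1.5 0 0 0 1; 0 1.9 0 0 0 1.25; 0 2.2 0 0 0 1.5; 0 2.6 0 0 0 1.75; 0 3 0 0 0 2; 0 3 0 0 0 2; 0 3 0 0 0 2"

```text
clock: 22.4
eef_pos: [602.3, -2.5, 31.0]
eef_rot: [0.0, 0.988, -0.156, -0.0]
ft_force: [-0.1, 1.6, 1.8]
gripper_width: 11.4
```

```bash
python3 st.py
```

```text
r 85.91 bear -18.81 toolx -17.96 z 31.0
F radial -0.63 cw load (on pin) 1.49 Fz 1.85 vel 0.003 22.4 11.412035224943457 1.86
```

step_arm:
  motion: "0 0.4 0 0 0 0.25; 0 0.75 0 0 0 0.5; 0 1.1 0 0 0 0.75; 0 1.5 0 0 0 1; 0 1.9 0 0 0 1.25; 0 2.2 0 0 0 1.5; 0 2.6 0 0 0 1.75; 0 3 0 0 0 2; 0 3 0 0 0 2; 0 3 0 0 0 2"

```text
clock: 23.65
eef_pos: [601.4, -5.3, 31.0]
eef_rot: [0.0, 0.985, -0.173, -0.0]
ft_force: [-2.8, 2.1, 0.6]
gripper_width: 11.2
```

```bash
python3 st.py
```

```text
r 86.02 bear -20.78 toolx -19.96 z 31.0
F radial -3.37 cw load (on pin) 1.01 Fz 0.55 vel 0.001 23.65 11.169089721912265 1.89
```

step_arm:
  motion: "0 0.4 0 0 0 0.25; 0 0.75 0 0 0 0.5; 0 1.1 0 0 0 0.75; 0 1.5 0 0 0 1; 0 1.9 0 0 0 1.25; 0 2.2 0 0 0 1.5; 0 2.6 0 0 0 1.75; 0 3 0 0 0 2; 0 3 0 0 0 2; 0 3 0 0 0 2"

```text
clock: 24.9
eef_pos: [600.4, -8.1, 31.0]
eef_rot: [0.0, 0.982, -0.19, -0.0]
ft_force: [-4.1, 3.2, -0.4]
gripper_width: 11.3
```

```bash
python3 st.py
```

```text
r 86.12 bear -22.78 toolx -21.96 z 31.0
F radial -5.01 cw load (on pin) 1.41 Fz -0.44 vel 0.002 24.9 11.328071021665178 1.92
```

step_arm:
  motion: "-0.2 0.4 0 0 0 0.25; -0.4 0.75 0 0 0 0.5; -0.6 1.1 0 0 0 0.75; -0.8 1.5 0 0 0 1; -0.8 1.9 0 0 0 1.25; -0.8 2.2 0 0 0 1.5; -0.8 2.6 0 0 0 1.75; -0.8 3 0 0 0 2; -0.8 3 0 0 0 2; -0.8 3 0 0 0 2"

```text
clock: 26.15
eef_pos: [599.1, -10.7, 31.3]
eef_rot: [-0.0, 0.978, -0.208, 0.0]
ft_force: [0.5, 1.8, -2.9]
gripper_width: 11.5
```

```bash
python3 st.py
```

```text
r 85.95 bear -24.69 toolx -23.96 z 31.3
F radial -0.32 cw load (on pin) 1.84 Fz -2.89 vel 0.001 26.15 11.529394904301325 1.95
```

step_arm:
  motion: "0 0.4 0 0 0 0.25; 0 0.75 0 0 0 0.5; 0 1.1 0 0 0 0.75; 0 1.5 0 0 0 1; -0.1 1.9 0 0 0 1.25; -0.1 2.2 0 0 0 1.5; -0.1 2.6 0 0 0 1.75; -0.1 3 0 0 0 2; -0.1 3 0 0 0 2; -0.1 3 0 0 0 2"

```text
clock: 27.4
eef_pos: [597.7, -13.4, 31.3]
eef_rot: [-0.0, 0.974, -0.225, 0.0]
ft_force: [2.1, 0.2, -1.2]
gripper_width: 11.1
```

```bash
python3 st.py
```

```text
r 85.92 bear -26.73 toolx -25.96 z 31.3
F radial 1.73 cw load (on pin) 1.14 Fz -1.24 vel 0.002 27.4 11.06712484952537 1.98
```

step_arm:
  motion: "0 0.4 0 0 0 0.25; 0 0.75 0 0 0 0.5; 0 1.1 0 0 0 0.75; 0 1.5 0 0 0 1; 0 1.9 0 0 0 1.25; 0 2.2 0 0 0 1.5; 0 2.6 0 0 0 1.75; 0 3 0 0 0 2; 0 3 0 0 0 2; 0 3 0 0 0 2"

```text
clock: 28.65
eef_pos: [596.4, -16.1, 31.2]
eef_rot: [-0.0, 0.97, -0.242, 0.0]
ft_force: [4.1, -0.4, 0.4]
gripper_width: 11.2
```

```bash
python3 st.py
```

```text
r 85.94 bear -28.7 toolx -27.96 z 31.2
F radial 3.74 cw load (on pin) 1.6 Fz 0.43 vel 0.002 28.65 11.214637819640377 2.01
```

step_arm:
  motion: "0 0.4 0 0 0 0.25; 0 0.75 0 0 0 0.5; 0 1.1 0 0 0 0.75; 0 1.5 0 0 0 1; 0 1.9 0 0 0 1.25; 0 2.2 0 0 0 1.5; 0 2.6 0 0 0 1.75; 0 3 0 0 0 2; 0 3 0 0 0 2; 0 3 0 0 0 2"

```text
clock: 29.9
eef_pos: [595.5, -17.7, 31.3]
eef_rot: [-0.001, 0.966, -0.259, 0.001]
ft_force: [5.8, 4.9, -0.5]
gripper_width: 11.9
```

```bash
python3 st.py
```

```text
r 86.0 bear -29.95 toolx -29.97 z 31.3
F radial 2.57 cw load (on pin) 7.19 Fz -0.47 vel 0.002 29.9 11.870876319781257 2.04
```

step_arm:
  motion: "0 0.25 0 0 0 0.1; 0 0.5 0 0 0 0.2; 0 0.75 0 0 0 0.3; 0 1 0 0 0 0.4; 0 1.25 0 0 0 0.5; 0 1.5 0 0 0 0.6; 0 1.75 0 0 0 0.6; 0 2 0 0 0 0.6; 0 2 0 0 0 0.6; 0 2 0 0 0 0.6"

```text
clock: 31.15
eef_pos: [595.0, -18.7, 31.3]
eef_rot: [-0.001, 0.965, -0.264, 0.001]
ft_force: [7.1, 10.6, -2.0]
gripper_width: 11.4
```

```bash
python3 st.py
```

```text
r 86.03 bear -30.67 toolx -30.59 z 31.3
F radial 0.7 cw load (on pin) 12.77 Fz -1.98 vel 0.002 31.15 11.37876701556016 2.05
```

step_arm:
  motion: "0 0.2 0 0 0 0.05; 0 0.4 0 0 0 0.1; 0 0.6 0 0 0 0.2; 0 0.8 0 0 0 0.3; 0 1 0 0 0 0.3; 0 1.15 0 0 0 0.3; 0 1.15 0 0 0 0.3; 0 1.15 0 0 0 0.3; 0 1.15 0 0 0 0.3; 0 1.15 0 0 0 0.3"

```text
clock: 32.4
eef_pos: [594.7, -19.2, 31.3]
eef_rot: [-0.002, 0.964, -0.266, 0.001]
ft_force: [8.4, 12.4, -3.2]
gripper_width: 11.3
```

```bash
python3 st.py
```

```text
r 86.03 bear -31.09 toolx -30.89 z 31.3
F radial 0.78 cw load (on pin) 14.9 Fz -3.16 vel 0.002 32.4 11.250537604762197 2.05
```

step_arm:
  motion: "0 0.2 0 0 0 0; 0 0.4 0 0 0 0.1; 0 0.4 0 0 0 0.1; 0 0.4 0 0 0 0.1; 0 0.4 0 0 0 0.1; 0 0.4 0 0 0 0.1; 0 0.4 0 0 0 0.1; 0 0.4 0 0 0 0.1; 0 0.4 0 0 0 0.1; 0 0.4 0 0 0 0.1"

```text
clock: 33.65
eef_pos: [594.5, -19.4, 31.3]
eef_rot: [-0.002, 0.964, -0.267, 0.001]
ft_force: [9.6, 13.1, -3.0]
gripper_width: 11.5
```

```bash
python3 st.py
```

```text
r 86.02 bear -31.24 toolx -30.99 z 31.3
F radial 1.38 cw load (on pin) 16.2 Fz -3.03 vel 0.002 33.65 11.507227115424051 2.05
```

step_arm:
  motion: "0 -0.5 0 0 0 -0.1; 0 -1 0 0 0 -0.2; 0 -1.5 0 0 0 -0.3; 0 -2 0 0 0 -0.4; 0 -2.5 0 0 0 -0.5; 0 -3 0 0 0 -0.6; 0 -3.5 0 0 0 -0.6; 0 -3.5 0 0 0 -0.6; 0 -3.5 0 0 0 -0.6; 0 -3.5 0 0 0 -0.6"

```text
clock: 34.9
eef_pos: [595.5, -17.8, 31.3]
eef_rot: [-0.001, 0.965, -0.262, 0.001]
ft_force: [6.2, 6.5, 0.1]
gripper_width: 11.4
```

```bash
python3 st.py
```

```text
r 86.0 bear -29.99 toolx -30.37 z 31.3
F radial 2.13 cw load (on pin) 8.73 Fz 0.05 vel 0.001 34.9 11.364988982880133 2.05
```

step_arm:
  motion: "0 -0.5 0 0 0 -0.1; 0 -1 0 0 0 -0.2; 0 -1.5 0 0 0 -0.3; 0 -1.8 0 0 0 -0.4; 0 -1.8 0 0 0 -0.4; 0 -1.8 0 0 0 -0.4; 0 -1.8 0 0 0 -0.4; 0 -1.8 0 0 0 -0.4; 0 -1.8 0 0 0 -0.4; 0 -1.8 0 0 0 -0.4"

```text
clock: 36.15
eef_pos: [596.0, -16.9, 31.2]
eef_rot: [-0.0, 0.966, -0.258, 0.0]
ft_force: [5.9, 1.5, 0.8]
gripper_width: 11.5
```

```bash
python3 st.py
```

```text
r 85.99 bear -29.35 toolx -29.95 z 31.2
F radial 4.39 cw load (on pin) 4.18 Fz 0.83 vel 0.003 36.15 11.471379421655394 2.04
```

step_arm:
  motion: "0 0 0 0 0 0; 0 0 0 0 0 0; 0 0 0 0 0 0; 0 0 0 0 0 0; 0 0 0 0 0 0; 0 0 0 0 0 0; 0 0 -8 0 0 0; 0 0 -25 0 0 0; 0 0 -50 0 0 0; 0 0 -75 0 0 0"
  claw: 0.5

```text
clock: 37.4
eef_pos: [596.0, -17.2, 108.2]
eef_rot: [-0.0, 0.966, -0.258, 0.001]
ft_force: [0.6, -0.6, -0.3]
gripper_width: 42.8
```

```bash
python3 look.py w13 140 540 140 440 2
```

```text
[596.01 -17.24 108.16] [-1.000e-04  9.660e-01 -2.585e-01  5.000e-04] [ 0.6 -0.6 -0.3] [ 0.02 -0.02 -0.  ] 37.4 42.82314763876813 [-0.05  0.5   1.76  0.    0.88  2.04]
```

View pics/w13z.png

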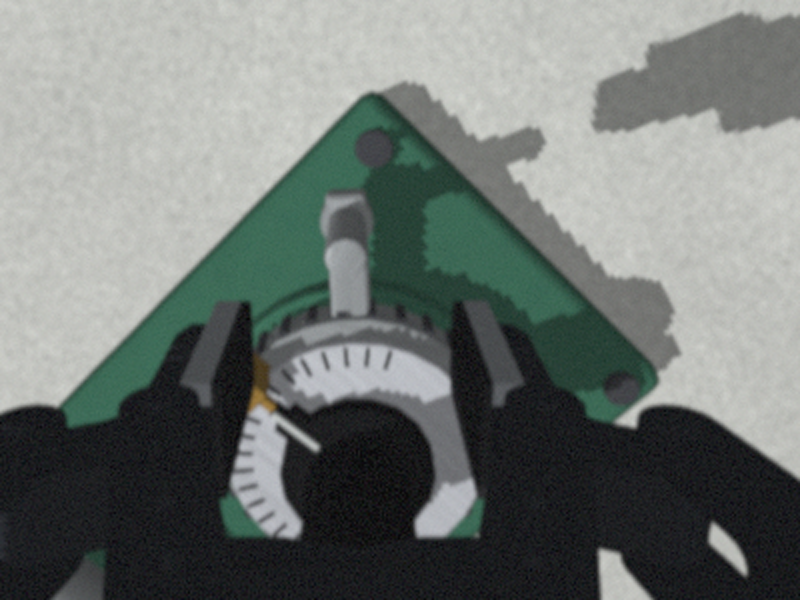

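step_arm:
  motion: "0 0 -35 0 0 0; 0 0 -65 0 0 0; -10 0 -75 0 0 -8; -30 0 -75 0 0 -16; -50 0 -75 0 0 -24; -70 0 -75 0 0 -32; -86 1 -75 0 0 -40; -86 1 -75 0 0 -46; -86 1 -75 0 0 -46; -86 1 -75 0 0 -46"
  claw: 1

```text
clock: 38.7
eef_pos: [521.0, 24.8, 181.6]
eef_rot: [0.0, 0.99, 0.138, 0.0]
ft_force: [-0.3, 0.7, -0.1]
gripper_width: 85.2
```

```bash
python3 look.py w14 220 420 120 320 3
```

```text
[520.95  24.79 181.6 ] [0.000e+00 9.904e-01 1.385e-01 4.000e-04] [-0.3  0.7 -0.1] [ 0.03  0.02 -0.05] 38.7 85.22641235640675 [ 0.02  0.3   1.87 -0.    0.97  1.32]
```

View pics/w14z.png

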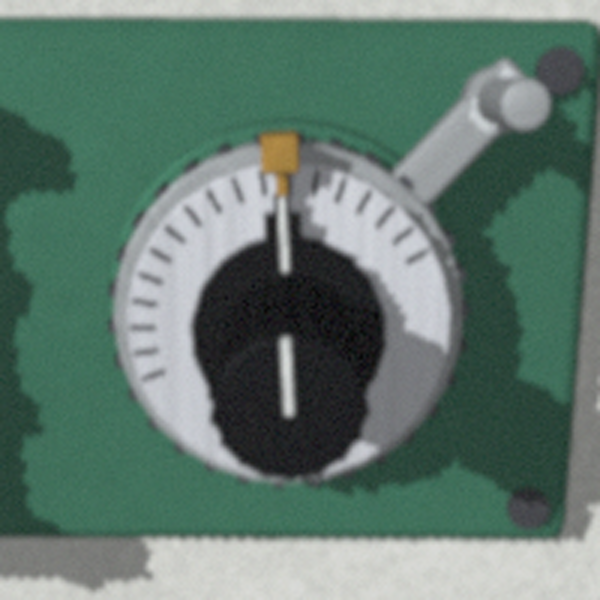

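```bash
python3 - <<'E'
from h import *
im=cv2.imread("pics/w14.png"); cv2.imwrite("pics/w14zz.png",cv2.resize(im[160:220,285:345],None,fx=10,fy=10,interpolation=cv2.INTER_CUBIC))
d=np.load("w14.npz"); c=(d["K"],d["r"],d["t"])
p=ray2z(c,220+525/3,120+104/3,84);print(p,np.degrees(np.arctan2(p[1]-25.2,p[0]-521)))
E
```

```text
[596.59734716 -13.71511161  84.        ] -27.23797013368937
```

View pics/w14zz.png

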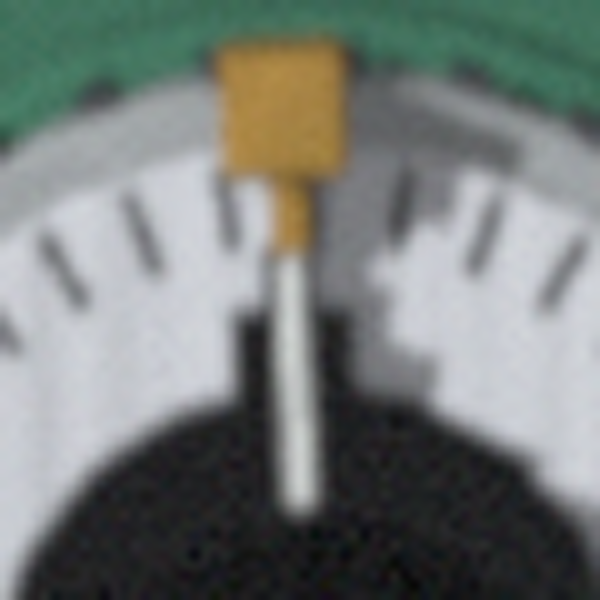

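```bash
python3 - <<'E'
from h import *
def go(n,u,v):
    d=np.load(n+".npz"); c=(d["K"],d["r"],d["t"]); p=ray2z(c,u,v,84)
    print(n,p.round(1),np.degrees(np.arctan2(p[1]-25.2,p[0]-521)).round(2),np.hypot(p[0]-521,p[1]-25.2).round(1))
go("w12",220+288/3,240+300/3); go("w11",220+295/3,240+276/3); go("w9",318,308)
go("w13",140+348/2,140+258/2); go("w14",220+525/3,120+104/3)
E
python3 look.py w15 370 420 130 180 12
```

```text
w12 [596.8  64.6  84. ] 27.44 85.4
w11 [596.6  65.   84. ] 27.76 85.4
w9 [596.9  65.3  84. ] 27.82 85.8
w13 [596.1 -14.4  84. ] -27.8 84.9
w14 [596.6 -13.7  84. ] -27.24 85.0
[520.91  24.77 181.46] [0.000e+00 9.903e-01 1.386e-01 3.000e-04] [-0.3  0.  -0.2] [-0.02  0.05 -0.05] 38.75 85.81263836202012 [ 0.02  0.3   1.87 -0.    0.97  1.32]
```

View pics/w15z.png

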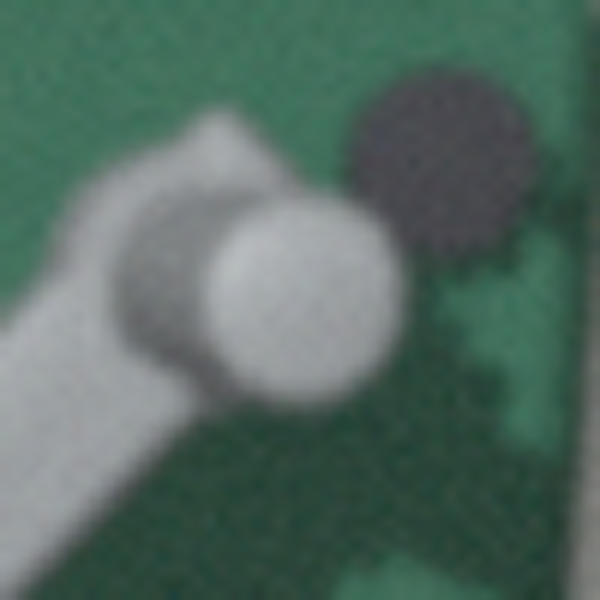

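```bash
python3 - <<'E'
from h import *
im=cv2.imread("pics/w13.png"); cv2.imwrite("pics/w13zz.png",cv2.resize(im[230:310,280:360],None,fx=7,fy=7,interpolation=cv2.INTER_CUBIC))
E
```

```text
(no output)
```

View pics/w13zz.png

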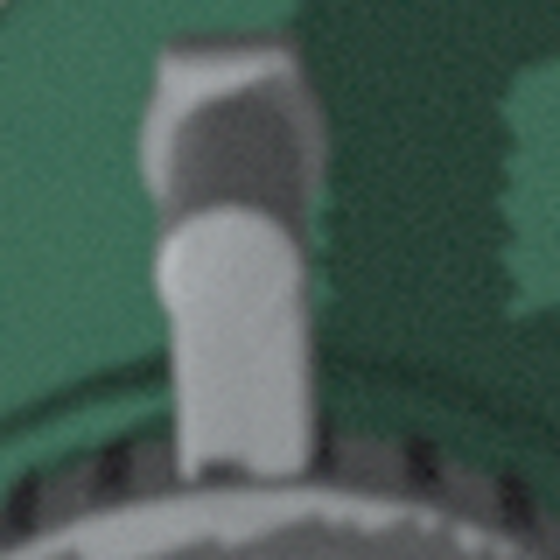

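```bash
python3 -c "
from bench import robot
print(robot.read_state()['clock'],robot.finish_job())"
```

```text
the job is handed in; nothing more can be done
38.8 None
```

I set the splitter as asked and handed the job in at 38.8 s, with the gripper open and clear of everything.

- **Knob:** I gripped it and turned it 66° clockwise, then let go. After the whole job, the wrist camera shows the pointer right at the index rider, within about 0.3 pixel (0.2 mm).
- **Lock ring:** I gripped the pin and swung the lever about 56° clockwise to its seat. I drew it up in small steps, and the last readings were 12.8, 14.9 and 16.2 N. It was at or above about 13 N for over 2 s, and no reading went over 16.2 N. I backed off to about 4 N before opening the fingers. Force was read only at the end of each move.

**What failed or disagreed:**
- **First grip on the pin missed:** The fingers shut on nothing, because the visible fingertips stood about 30 mm above the stated tool point. Nothing was touched. I went 24 mm lower and gripped it. By the same offset, the knob grip probably sat higher than planned, but it held.
- **Pin position after release:** The camera puts the pin about 0.5 to 1° back from where the arm's own readings put the unloaded seat. That is within calibration error, so I took the ring to be on its seat and did not re-push it to check.
- **Bystanders:** The arm stayed away from the awl, die and jar, but I took no final picture of them.

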